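# Catch cartons from the spring-gated chute and put them on the scale

## Task

Pick up the open metal pan by its upright handle and press its far wall against the spring paddle under the chute, so that the gate lifts and the pan catches all three small cartons that slide out. Keep the paddle pressed until all three are in the pan and for two full seconds more, then draw the pan back so that the gate shuts, and set the pan with its three cartons down flat in the middle of the scale and let go. Do not let a carton fall outside the pan, do not touch the cartons with the gripper, and leave everything else standing where it is.

Things in the scene. Friction and masses are not known exactly. Their poses are not given: they have to be found in the camera images.
- chute: fixed grey steel carton chute: a trough 76 mm wide inside, 190 mm long, tilted 38 degrees, on two posts. Origin on the table right below the middle of the trough's lower lip; x level, back the way the trough rises, z up. Cartons come out towards -x. Space under the lip is free from the table up back to the paddle; the base plate starts 70 mm and the posts 90 mm behind the lip (+x)
- paddle (a joint): travel of the spring paddle in m: 0 at rest, 0.035 fully in (towards the chute's +x). It springs back by itself; it takes about 2.5 N at the start, 6 N at full travel. It lifts the gate twice as far as it travels; from about 0.025 the gate lets the cartons by, and all three slide out within about 1 s
- paddle_face (a point): middle of the paddle's front (-x) face, moves with it; at rest 18 mm behind the lip (+x) and 130 mm above the table. The paddle is an upright steel plate with a rubber pad, 70 mm wide, spanning 100 to 160 mm above the table; axes as the chute's. The pan standing on the table passes below it
- chute_lip (a point): middle of the trough's lower lip, 215 mm above the table; axes as the chute's. Cartons leave here and fly at most 80 mm on to -x, so hold the pan's rim some way below it and its far half under it. The gate is just before the lip; its guides stand 48 mm either side, 341 mm high. The trough's top end is 150 mm behind (+x) and 372 mm high
- pan: loose open sheet-metal pan, 150 (x) x 110 (y) x 85 (z) mm outside, walls and floor 4 mm, 0.18 kg. Origin at the middle of its underside, z up. On the middle of its -x wall stands an upright flat wooden handle on a dark bracket, its far (+x) wall is the one to press on the paddle
- pan_handle (a point): grip point on the handle, 98 mm to -x of the pan's origin and 140 mm above its underside. The handle is 36 mm wide along the pan's x and 14 mm thick along its y (close the fingers along y), free to grip from 90 to 165 mm (its top) above the underside; axes as the pan's. The loaded pan pulls on it with up to 0.45 N m: grip with 40 N or more
- scale: fixed flat parts scale, 190 (x) x 180 (y) x 30 mm, grey housing with a steel platform on top. Origin at the middle of its underside, z up
- scale_top (a point): middle of the scale's platform (180 x 170 mm), 30 mm above the table
- carton_1_mid (a point): middle of carton_1, axes as its own
- carton_1: loose printed cardboard carton, 43 (x) x 64 (y) x 36 mm, about 0.05 kg, the lowest of three alike lying in the trough behind the gate. Origin at the middle of its underside as it lies there, z out of that side
- carton_2_mid (a point): middle of carton_2, axes as its own
- carton_2: loose printed cardboard carton, 43 (x) x 64 (y) x 36 mm, about 0.05 kg, the middle of three alike lying in the trough behind the gate. Origin at the middle of its underside as it lies there, z out of that side
- carton_3_mid (a point): middle of carton_3, axes as its own
- carton_3: loose printed cardboard carton, 43 (x) x 64 (y) x 36 mm, about 0.05 kg, the highest of three alike lying in the trough behind the gate. Origin at the middle of its underside as it lies there, z out of that side
- bulb_carton: bystander, to be left alone: loose longer printed carton lying on the table in front of the chute, 58x97x42 mm; origin at the middle of its underside
- filter: bystander, to be left alone: loose dark oil filter canister, 76 mm diameter, 90 mm high, at the right front; origin at the middle of its underside
- moly_can: bystander, to be left alone: loose tall tin can, 68 mm diameter, 122 mm high, standing to the left of the chute; origin at the middle of its underside
- brake_can: bystander, to be left alone: loose spray can, 67 mm diameter, 207 mm high, standing to the right of the chute; origin at the middle of its underside

How it is judged:
On the way, in this order (a step that is already met when the one before it is completed fails the run):
1. the pan is lifted off the table (height (world z) of pan above 0.02 m and contact force between the fingers and pan above 0.5 N), for 0.2 s.
2. the pan is held pressed on the paddle, gate open, with all three cartons caught in the pan, for 1.5 s (x of carton_1_mid in the frame of pan between -0.076 and 0.076 m and y of carton_1_mid in the frame of pan between -0.056 and 0.056 m and z of carton_1_mid in the frame of pan between -0.005 and 0.085 m and x of carton_2_mid in the frame of pan between -0.076 and 0.076 m and y of carton_2_mid in the frame of pan between -0.056 and 0.056 m and z of carton_2_mid in the frame of pan between -0.005 and 0.085 m and x of carton_3_mid in the frame of pan between -0.076 and 0.076 m and y of carton_3_mid in the frame of pan between -0.056 and 0.056 m and z of carton_3_mid in the frame of pan between -0.005 and 0.085 m and value of joint paddle above 0.018 m and distance between pan and chute below 0.2 m and contact force between the fingers and pan above 0.5 N), for 1.5 s.
At the end, for the whole second after the job is handed in: the pan stands flat on the scale (level within 0.08 rad, any heading), its middle within 40 mm of the platform's middle, released; all three cartons at rest in it, their middles between its walls and below its rim; the paddle is back out within 4 mm, the gate shut (x of carton_1_mid in the frame of pan between -0.076 and 0.076 m and y of carton_1_mid in the frame of pan between -0.056 and 0.056 m and z of carton_1_mid in the frame of pan between -0.005 and 0.085 m and x of carton_2_mid in the frame of pan between -0.076 and 0.076 m and y of carton_2_mid in the frame of pan between -0.056 and 0.056 m and z of carton_2_mid in the frame of pan between -0.005 and 0.085 m and x of carton_3_mid in the frame of pan between -0.076 and 0.076 m and y of carton_3_mid in the frame of pan between -0.056 and 0.056 m and z of carton_3_mid in the frame of pan between -0.005 and 0.085 m and value of joint paddle below 0.004 m and horizontal distance between pan and scale_top below 0.04 m and z of pan in the frame of scale_top between -0.004 and 0.006 m and angle between pan's own z axis and vertical below 0.08 rad and linear speed of pan below 0.02 m/s and linear speed of each of carton_1, carton_2, carton_3 below 0.03 m/s); the robot touches nothing.
It fails at once if a carton falls outside the pan ((height (world z) of carton_1_mid below 0.15 m and distance between carton_1_mid and pan above 0.13 m) or (height (world z) of carton_2_mid below 0.15 m and distance between carton_2_mid and pan above 0.13 m) or (height (world z) of carton_3_mid below 0.15 m and distance between carton_3_mid and pan above 0.13 m)).
It fails at once if the gripper touches a carton (contact force between the fingers and carton_1 above 0.5 N or contact force between the fingers and carton_2 above 0.5 N or contact force between the fingers and carton_3 above 0.5 N).
It fails at once if a bystander is shifted by more than 30 mm or tipped (distance of any of bulb_carton, filter, moly_can, brake_can from where it was at the start of the episode above 0.03 m or angle between any of bulb_carton, filter, moly_can, brake_can's own z axis and vertical above 0.4 rad).
It also fails if it takes over 51 s, if anything falls off the work surface, if the arm or the gripper's body presses on something with over 40 N, if the wrist force passes 120 N, or if a joint passes its speed limit or range.

## Robot

A 6-joint arm with a two-finger parallel gripper is mounted at the origin on a cart in front of the work surface, level with it; the furniture and walls round the work are solid. World frame = base frame: x ahead of the robot, y to its left, z up, the work surface at z = 0. Lengths are in m, angles in rad, forces in N, time in s.
With the tool pointing down it reaches from about 0.25 to 0.775 m from the base axis. Payload 4 kg.
Tool frame: the origin (TCP) lies between the finger pads; the fingertips stand 19 mm ahead of it and the grasp point (between the pads) is the TCP (env.tip_reach is the distance from the TCP to the fingertips, in m); z points along the fingers, y is the line along which they close (so a half turn about z gives the same grasp; the last joint's range is limited). The gripper opens to 94 mm and grips with 3 to 60 N. Pads are 16 mm wide; open, the fingers measure 119 mm over their backs; the gripper's body (75 mm by 177 mm) begins 78 mm behind the grasp point.
Start: joints at [1.153, 0.087, 1.371, -0, 1.684, -0.103], TCP at [0.17, 0.523, 0.225] pointing down, gripper open.
Joint ranges: [-3.1, 3.1], [-0.76, 2.03], [0.27, 2.55], [-1.08, 4.22], [0.17, 2.65], [-2.57, 2.57]. Speed limits (rad/s): [2.79, 2.79, 3.14, 3.14, 3.14, 3.14].

## Interface

Orientations are given as [roll, pitch, yaw] about the fixed x, y, z axes, in that order (R = Rz(yaw) Ry(pitch) Rx(roll)).
In Python, from station import status, get_image, camera_params, order, env gives the robot as it stands.
- The arm moves only by the tool apply_moves, never from a script. Its argument "rows" is one flat list of numbers, 6 for each row, row after row: the shift along the tool's x, y, z normalised to -1 to 1, where 1 is 0.2 m, then the turn, a rotation vector about the tool's x, y, z normalised to -1 to 1, where 1 is 0.5 rad. A call has 1 to 8 rows; each row is the pose to reach, as a shift and turn from the pose commanded when the call began, along the tool's axes at that moment; what a row does not reach only later rows make up. A row lasts 1/10 s, in which the tool goes at most 50 mm and 8.59 degrees, less where a joint would pass 70% of its speed; a pose out of reach is approached as far as the arm can. A call with a number of a shift or a turn outside -1 to 1 is refused whole. A call with a gripper value outside its range is refused whole. "jaw" is the opening, from 0 (shut) to 1 (fully open), set as the call begins (left out, the last holds). The fingers move at their own pace and stop on an object; the grip force is fixed at half the most. Time passes only in rows, so rows that repeat a pose let the fingers close. It gives the time, the measured TCP pose, the force, the opening and the grip force at its end, in the units of the state.
- status.state(): the state, without advancing time (a new reading comes with each control period).
- get_image(name): name is "side" or "top"; returns (picture, depth): 384x512x3 uint8, red, green, blue; 384x512 float32, m along the optical axis (not along the pixel's ray), 0 where there is no reading.
- camera_params(name): a dict with "fx", "fy", "cx", "cy" (pixels), "R" (3x3) and "t" (3): a world point X has camera coordinates R X + t. Camera axes: x right, y down, z forward; pixel columns grow to the right and rows downward; lengths in m; the calibration is good to about 2 mm. A picture is of the moment at which its call begins. camera_params takes no time and is no camera call.
- order.close_job(): hands the job in; it is judged then, once.
The state is a dict: "t": time; "joint_positions": joint angles; "joint_velocities": joint speeds; "effort": joint torques, N m; "position": TCP position; "eef_rot": TCP orientation; "contact_force": force on the tool from outside, world axes, zero at the start; "wrist_torque": the same for the moment, N m; "opening": opening from 0.0 (shut) to 1.0 (fully open); "gripper_force": force on a finger pad.
Only numpy, scipy, OpenCV 4.12 (cv2) and the standard library are available. Lean on these libraries where they do the work, as an engineer would, in place of code of your own. Each camera call takes 0.05 s, during which the arm holds its last target. There are 200 camera calls.

## Working session

There is one attempt and no reset: what is moved stays moved. The work goes in short steps, Python scripts to look and compute and a tool call to move; the robot and the scene stay as the last step left them, time stands still between calls to the robot, and variables do not carry over. Pictures are saved under pics/ and viewed, at most 11 in all, crops included, and the job is handed in when it is done.

Besides the shell and the picture viewer there is one more tool, called as name(argument=value, ...) on one line, values as JSON. apply_moves: Moves the arm, as the interface text tells. Its arguments: {"type":"object","properties":{"rows":{"type":"array"},"jaw":{"type":"number"}},"required":["rows"]}

```bash
mkdir -p pics; python3 - <<'E'
from station import status,get_image,camera_params
import cv2,numpy as np
for n in("top","side"):
    p,d=get_image(n); cv2.imwrite(f"pics/{n}0.png",p[:,:,::-1]); np.save(f"pics/{n}0.npy",d)
    c=camera_params(n); print(n,c["fx"],c["cx"],c["cy"],np.round(-c["R"].T@c["t"],3),np.round(c["R"],3).tolist())
s=status.state(); print(s)
E
```

```text
top 425.4583863156246 259.079133215335 189.58603068438853 [ 0.323 -0.053  1.354] [[-0.002, -1.0, -0.001], [-0.983, 0.002, -0.182], [0.182, 0.001, -0.983]]
side 433.0596158631017 257.2036538464283 189.28070193288218 [0.501 1.124 1.061] [[-0.999, -0.048, 0.004], [-0.031, 0.585, -0.81], [0.037, -0.81, -0.586]]
{'t': 0.1, 'joint_positions': array([ 1.15291393e+00,  8.79043654e-02,  1.37206327e+00,  2.58541728e-06,
        1.68357833e+00, -1.03097119e-01]), 'joint_velocities': array([ 0.0007003 , -0.00041804, -0.0033031 ,  0.00210084,  0.00085193,
       -0.00095857]), 'effort': array([ 2.24330484e-03, -3.41251981e+01, -3.03301692e+01,  7.19768903e-02,
        3.04124295e-02, -7.83742257e-05]), 'position': array([0.17011104, 0.52257347, 0.22342867]), 'eef_rot': array([-3.13964997e+00, -2.03580591e-04,  2.82680746e+00]), 'contact_force': array([-0.15053297,  0.73820903,  0.13721665]), 'wrist_torque': array([-0.05604913, -0.03100952,  0.01895567]), 'gripper_force': 0.0, 'opening': 1.0007682196495236}
```

View pics/top0.png

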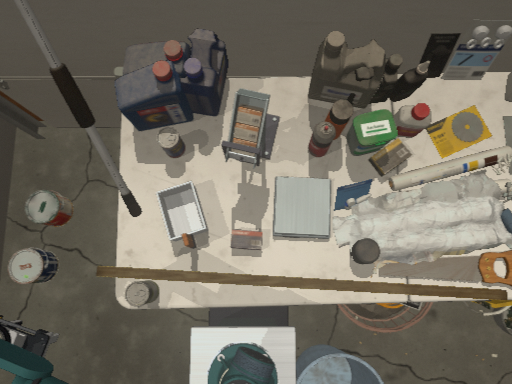

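View pics/side0.png

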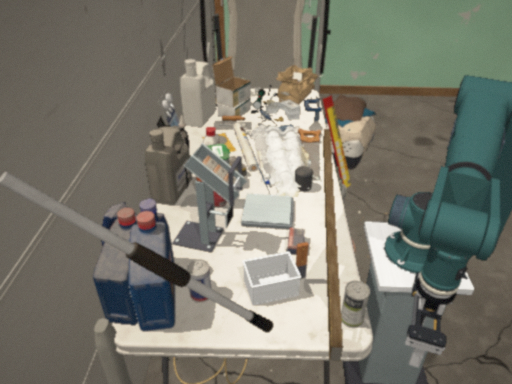

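The top view shows the pan at about (182,212) with its handle near (187,240), the chute at (247,125) with its lip near (240,158), the scale at (302,208) and the bulb carton at (247,236). I'll enlarge the top view and deproject from it.

```bash
cat > h.py <<'E'
import numpy as np,cv2
from station import camera_params
def pt(n,u,v,d):
    c=camera_params(n); return c["R"].T@(np.array([(u-c["cx"])*d/c["fx"],(v-c["cy"])*d/c["fy"],d])-c["t"])
def cloud(n,D):
    c=camera_params(n); v,u=np.mgrid[:384,:512]
    P=np.stack([(u-c["cx"])*D/c["fx"],(v-c["cy"])*D/c["fy"],D],-1)
    return (P-c["t"])@c["R"]
def planepix(n,u,v,z):
    a=pt(n,u,v,.5);b=pt(n,u,v,1.);return a+(b-a)*(z-a[2])/(b[2]-a[2])
E
python3 - <<'E'
from h import *
i=cv2.imread("pics/top0.png")[75:275,130:340]; cv2.imwrite("pics/topc.png",cv2.resize(i,(630,600),interpolation=cv2.INTER_CUBIC))
C=cloud("top",np.load("pics/top0.npy"))
def b(name,u0,u1,v0,v1,z0,z1):
    P=C[v0:v1,u0:u1].reshape(-1,3); P=P[(P[:,2]>z0)&(P[:,2]<z1)]
    r=cv2.minAreaRect(P[:,:2].astype(np.float32)); print(name,len(P),np.round(r[0],4),np.round(r[1],4),round(r[2],1),np.round(np.median(P,0),3))
b("rim",152,214,175,248,.078,.092)
b("handle",175,205,225,255,.12,.175)
b("scale",265,340,170,245,.02,.04)
b("bulb",225,270,215,255,.03,.06)
b("lip",215,285,85,175,.2,.36)
b("chutetop",215,285,85,175,.15,.45)
for u,v in((110,271),(205,276),(300,281),(400,288),(125,195),(100,150),(70,95),(142,292),(172,142),(320,135),(340,110)): print(u,v,np.round(C[v,u],3))
E
```

```text
rim 388 [0.4787 0.1786] [0.1933 0.1155] 17.9 [0.501 0.191 0.085]
handle 93 [0.4032 0.1536] [0.0349 0.0148] 15.0 [0.404 0.152 0.162]
scale 3389 [ 0.5057 -0.2013] [0.2071 0.2067] 86.9 [ 0.51  -0.192  0.029]
bulb 565 [ 0.4114 -0.0124] [0.0951 0.0557] 85.8 [ 0.412 -0.011  0.042]
lip 2365 [ 0.6823 -0.0191] [0.0957 0.1831] 78.4 [ 0.679 -0.021  0.312]
chutetop 2528 [ 0.7303 -0.012 ] [0.2955 0.1438] 10.4 [ 0.684 -0.021  0.313]
110 271 [0.316 0.394 0.062]
205 276 [0.301 0.11  0.063]
300 281 [ 0.286 -0.173  0.06 ]
400 288 [ 0.265 -0.468  0.062]
125 195 [0.542 0.354 0.087]
100 150 [0.646 0.389 0.215]
70 95 [0.749 0.42  0.354]
142 292 [0.258 0.278 0.127]
172 142 [0.699 0.212 0.116]
320 135 [ 0.698 -0.226  0.184]
340 110 [ 0.769 -0.284  0.198]
```

View pics/topc.png

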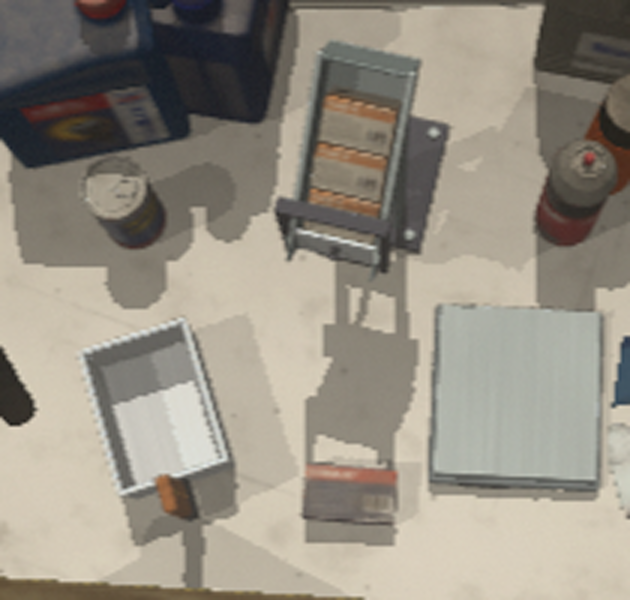

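```bash
python3 - <<'E'
from h import *
np.set_printoptions(suppress=True,precision=4)
q=[planepix("top",130+a/3,75+b/3,.085)[:2] for a,b in((80,353),(184,318),(232,461),(123,493))]; q=np.array(q)
c=q.mean(0); v=(q[0]+q[1]-q[2]-q[3]); print("pan",c,np.degrees(np.arctan2(v[1],v[0])),np.linalg.norm(v)/2,np.linalg.norm(q[0]-q[1]))
h=np.array([.4032,.1536]); w=c-h; print("hand->c",np.linalg.norm(w),np.degrees(np.arctan2(w[1],w[0])))
q=np.array([planepix("top",130+a/3,75+b/3,.03)[:2] for a,b in((437,305),(601,312),(599,485),(432,480))]); print("scale",q.mean(0),q)
C=cloud("top",np.load("pics/top0.npy"))[85:175,215:285].reshape(-1,3)
a=np.radians(-11.)
for lab,z0,z1 in(("top",.362,.385),("guide",.332,.348),):
    P=C[(C[:,2]>z0)&(C[:,2]<z1)]; r=cv2.minAreaRect(P[:,:2].astype(np.float32)); print(lab,len(P),P.mean(0),r)
# carton top plane
c3=[planepix("top",130+x/3,75+y/3,z)[:2] for x,y,z in((325,42,.372),(420,60,.372),(278,203,.341),(391,222,.341))]
print(np.array(c3))
# side view deproject of lip area
S=cloud("side",np.load("pics/side0.npy")); i=cv2.imread("pics/side0.png")[125:265,160:300]; cv2.imwrite("pics/sidec.png",cv2.resize(i,(600,600),interpolation=cv2.INTER_CUBIC))
E
```

```text
pan [0.4956 0.1819] 19.31074743059847 0.1516040340468192 0.11011738120387611
hand->c 0.09663785439476744 17.009663051910753
scale [ 0.5141 -0.1874] [[ 0.61   -0.1042]
 [ 0.6021 -0.278 ]
 [ 0.4194 -0.27  ]
 [ 0.4249 -0.0975]]
top 121 [ 0.7368 -0.0339  0.3676] ((0.7335355877876282, -0.03316127136349678), (0.08403754234313965, 0.025530273094773293), 78.49777221679688)
guide 434 [ 0.6712 -0.0172  0.3388] ((0.689771294593811, -0.022933445870876312), (0.09555500000715256, 0.16072402894496918), 76.50440979003906)
[[ 0.7563 -0.0011]
 [ 0.7405 -0.0788]
 [ 0.6289  0.0382]
 [ 0.6125 -0.0549]]
```

View pics/sidec.png

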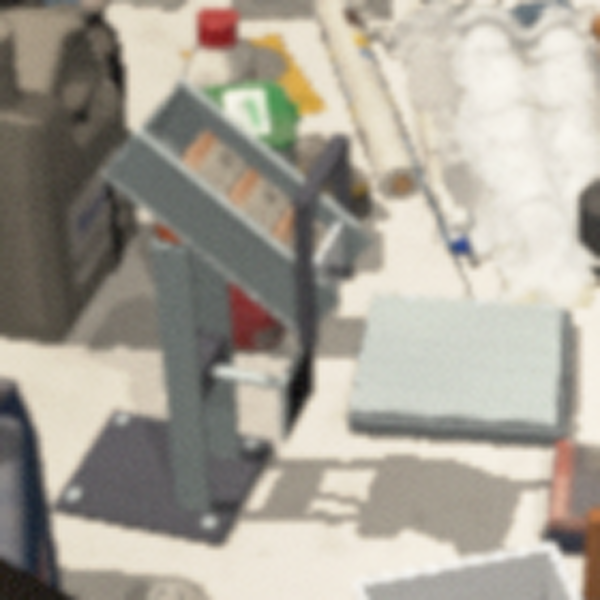

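```bash
python3 - <<'E'
from h import *
np.set_printoptions(suppress=True,precision=4)
C=cloud("top",np.load("pics/top0.npy"))[85:175,210:285].reshape(-1,3)
a=np.radians(-11.5); ex=np.array([np.cos(a),np.sin(a)]); ey=np.array([-ex[1],ex[0]])
D=C[:,:2]-[.6013,-.0106]; X=D@ex; Y=D@ey; Z=C[:,2]
for x in np.arange(-.02,.17,.01):
    m=(abs(X-x)<.005)&(Z>.18)&(abs(Y)<.07)
    if m.sum()>4: print(round(x,3),m.sum(),np.round([Y[m].min(),Y[m].max(),(Y[m].min()+Y[m].max())/2,Z[m].min(),Z[m].max()],4))
S=cloud("side",np.load("pics/side0.npy"))[125:265,160:300]
D=S[...,:2]-[.6013,-.0106]; X=D@ex;Y=D@ey;Z=S[...,2]
for x in np.arange(-.03,.04,.006):
    m=(abs(X-x)<.003)&(Z>.09)&(Z<.36)&(abs(Y)<.08)
    if m.sum(): print("s",round(x,3),m.sum(),np.round([Y[m].min(),Y[m].max(),Z[m].min(),np.median(Z[m]),Z[m].max()],3))
E
```

```text
0.0 27 [-0.0329  0.0476  0.0074  0.2407  0.2741]
0.01 297 [-0.0399  0.0554  0.0078  0.2098  0.3444]
0.02 247 [-0.0385  0.0558  0.0086  0.2147  0.3435]
0.03 41 [-0.0242  0.0459  0.0109  0.2213  0.2816]
0.04 63 [-0.0346  0.0488  0.0071  0.23    0.302 ]
0.05 144 [-0.0348  0.0475  0.0063  0.2423  0.3098]
0.06 157 [-0.0354  0.0484  0.0065  0.2395  0.3195]
0.07 152 [-0.0359  0.0475  0.0058  0.2508  0.3272]
0.08 156 [-0.036   0.0472  0.0056  0.2568  0.3331]
0.09 157 [-0.0365  0.0477  0.0056  0.2689  0.3393]
0.1 170 [-0.0365  0.0471  0.0053  0.271   0.3505]
0.11 172 [-0.0368  0.0466  0.0049  0.182   0.3555]
0.12 126 [-0.037   0.0464  0.0047  0.2185  0.3672]
0.13 100 [-0.0378  0.0455  0.0039  0.185   0.3758]
0.14 184 [-0.0364  0.0463  0.0049  0.229   0.3753]
0.15 185 [-0.0365  0.0417  0.0026  0.3085  0.3639]
0.16 74 [-0.0367  0.0416  0.0024  0.3159  0.3517]
s -0.006 8 [-0.028  0.053  0.249  0.257  0.26 ]
s -0.0 17 [-0.03   0.053  0.241  0.252  0.264]
s 0.006 42 [-0.029  0.056  0.227  0.252  0.271]
s 0.012 163 [-0.038  0.063  0.211  0.279  0.344]
s 0.018 170 [-0.036  0.063  0.214  0.275  0.343]
s 0.024 99 [-0.036  0.062  0.212  0.282  0.344]
s 0.03 43 [-0.032  0.054  0.219  0.268  0.291]
s 0.036 56 [-0.029  0.055  0.109  0.257  0.291]
```

```bash
cat >> h.py <<'E'
from scipy.spatial.transform import Rotation as Ro
from station import status
def go(x,y,z,yh,pitch=0.):
    "target TCP, heading of tool y (deg), pitch nose-down(deg, about tool-y) -> shift (0.2 m units), rotvec (0.5 rad units)"
    s=status.state(); R=Ro.from_euler('xyz',s["eef_rot"])
    T=Ro.from_euler('xyz',[np.pi,0,np.radians(yh+90)])*Ro.from_euler('y',pitch,degrees=True)
    d=R.inv().apply(np.array([x,y,z])-s["position"])/.2; r=(R.inv()*T).as_rotvec()/.5
    print("t",round(s["t"],2),"pos",np.round(s["position"],4),"rpy",np.round(s["eef_rot"],3),"F",np.round(s["contact_force"],1),"M",np.round(s["wrist_torque"],2),"open",round(s["opening"],3),"gf",round(s["gripper_force"],1)); print("rows",np.round(d,3),np.round(r,3))
E
python3 -c "
from h import *
go(.4035,.153,.215,108)"
```

```text
t 0.1 pos [0.1701 0.5226 0.2234] rpy [-3.14  -0.     2.827] F [-0.2  0.7  0.1] M [-0.06 -0.03  0.02] open 1.001 gf 0.0
rows [-1.682 -1.396  0.045] [-0.004 -0.002 -1.258]
```

apply_moves(rows=[-0.2,-0.17,0,0,0,-0.2,-0.4,-0.34,0,0,0,-0.4,-0.6,-0.5,0,0,0,-0.6,-0.84,-0.7,0,0,0,-0.63,-0.84,-0.7,0,0,0,-0.63,-0.84,-0.7,0,0,0,-0.63])

```text
t: 0.7
position: [0.2877, 0.3359, 0.2242]
eef_rot: [-3.141, 0.0, 3.137]
contact_force: [-0.1, 0.7, -0.0]
opening: 1.0
gripper_force: 0.0
```

```bash
python3 -c "
from h import *
go(.4035,.153,.215,108)"
```

```text
t 0.7 pos [0.2877 0.3359 0.2242] rpy [-3.141  0.     3.137] F [-0.1  0.7 -0. ] M [-0.02 -0.   -0.01] open 1.0 gf 0.0
rows [-0.583 -0.912  0.047] [-0.001  0.    -0.637]
```

apply_moves(rows=[-0.12,-0.18,0,0,0,-0.2,-0.24,-0.36,0,0,0,-0.4,-0.36,-0.54,0,0,0,-0.6,-0.48,-0.72,0,0,0,-0.637,-0.583,-0.912,0.02,0,0,-0.637,-0.583,-0.912,0.02,0,0,-0.637,-0.583,-0.912,0.02,0,0,-0.637])

```text
t: 1.4
position: [0.4033, 0.1559, 0.2199]
eef_rot: [3.14, -0.001, -2.824]
contact_force: [0.6, 0.1, -0.3]
opening: 0.998
gripper_force: 0.0
```

```bash
python3 - <<'E'
from h import *
from station import get_image
go(.4035,.153,.112,108)
i,d=get_image("top"); i2,d2=get_image("side")
a=cv2.resize(i[160:310,130:280,::-1],(500,500),interpolation=cv2.INTER_CUBIC)
b=cv2.resize(i2[200:320,230:350,::-1],(300,300),interpolation=cv2.INTER_CUBIC)
o=np.zeros((500,800,3),np.uint8); o[:,:500]=a; o[:300,500:]=b; cv2.imwrite("pics/a1.png",o)
E
```

```text
t 1.4 pos [0.4033 0.1559 0.2199] rpy [ 3.140e+00 -1.000e-03 -2.824e+00] F [ 0.6  0.1 -0.3] M [ 0.05  0.03 -0.01] open 0.998 gf 0.0
rows [ 0.003 -0.015  0.54 ] [ 0.003 -0.002  0.007]
```

View pics/a1.png

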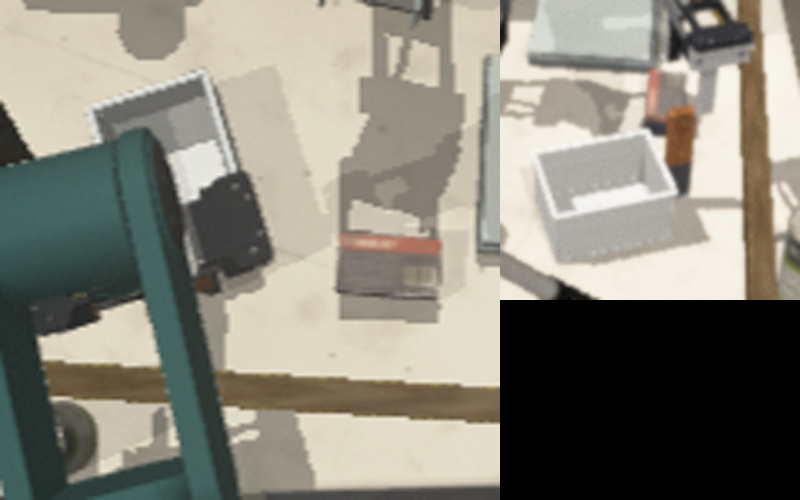

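```bash
python3 - <<'E'
from h import *
def pj(n,X):
    c=camera_params(n); p=c["R"]@np.array(X)+c["t"]; return np.array([c["fx"]*p[0]/p[2]+c["cx"],c["fy"]*p[1]/p[2]+c["cy"]])
for X in([.4033,.1559,.22],[.4033,.1559,.34],[.4035,.153,.165]):
    t=pj("top",X); s=pj("side",X); print((t-[130,160])*500/150,(s-[230,200])*2.5+[500,0])
E
```

```text
[170.18749384 259.3006038 ] [687.73925229  73.91141046]
[139.66243271 247.42542179] [695.1337046   -7.75258045]
[185.62482708 263.70613007] [684.35582011 106.74596848]
```

apply_moves(rows=[0,-0.015,0.12,0,0,0.007,0,-0.015,0.24,0,0,0.007,0,-0.015,0.36,0,0,0.007,0,-0.015,0.46,0,0,0.007,0,-0.015,0.51,0,0,0.007,0,-0.015,0.51,0,0,0.007])

```text
t: 2.1
position: [0.4028, 0.1537, 0.1172]
eef_rot: [3.141, -0.003, -2.824]
contact_force: [-0.7, 0.3, 0.4]
opening: 1.0
gripper_force: 0.0
```

apply_moves(rows=[0,0,0,0,0,0,0,0,0,0,0,0,0,0,0,0,0,0,0,0,0,0,0,0,0,0,0,0,0,0,0,0,0,0,0,0,0,0,0,0,0,0,0,0,0,0,0,0], jaw=0)

```text
t: 2.9
position: [0.4043, 0.1526, 0.1185]
eef_rot: [3.142, 0.0, -2.827]
contact_force: [0.7, 0.5, -1.0]
opening: 0.359
gripper_force: 0.0
```

```bash
python3 -c "
from h import *
go(.4035,.153,.115,108)"
```

```text
t 2.9 pos [0.4043 0.1526 0.1185] rpy [ 3.142  0.    -2.827] F [ 0.7  0.5 -1. ] M [ 0.   -0.02  0.03] open 0.359 gf 0.0
rows [0.003 0.003 0.017] [0.    0.    0.002]
```

Still closing.

apply_moves(rows=[0,0,0,0,0,0,0,0,0,0,0,0,0,0,0,0,0,0,0,0,0,0,0,0,0,0,0,0,0,0])

```text
t: 3.4
position: [0.4042, 0.1526, 0.1184]
eef_rot: [3.141, -0.0, -2.826]
contact_force: [-0.6, -0.1, 0.5]
opening: 0.153
gripper_force: 30.0
```

apply_moves(rows=[0,0,-0.04,0,0,0,0,0,-0.08,0,0,0,0,0,-0.12,0,0,0,0,0,-0.16,0,0,0,0,0,-0.2,0,0,0,0,0,-0.2,0,0,0])

```text
t: 4.0
position: [0.4052, 0.1528, 0.1603]
eef_rot: [-3.141, 0.003, -2.826]
contact_force: [0.3, -0.4, -2.1]
opening: 0.145
gripper_force: 30.0
```

```bash
cat > look.py <<'E'
from h import *
from station import get_image
def rim(n,lo,hi):
    "normal/tilt of the pan rim from the top cloud"
E
python3 - <<'E'
from h import *
from station import get_image
go(.4035,.153,.115,108)
i,d=get_image("side"); b=cv2.resize(i[190:310,220:340,::-1],(600,600),interpolation=cv2.INTER_CUBIC); cv2.imwrite("pics/lift.png",b); np.save("pics/lift.npy",d)
E
```

```text
t 4.0 pos [0.4052 0.1528 0.1603] rpy [-3.141e+00  3.000e-03 -2.826e+00] F [ 0.3 -0.4 -2.1] M [-0.03  0.12 -0.01] open 0.145 gf 30.0
rows [0.009 0.003 0.226] [-0.     0.006  0.002]
```

View pics/lift.png

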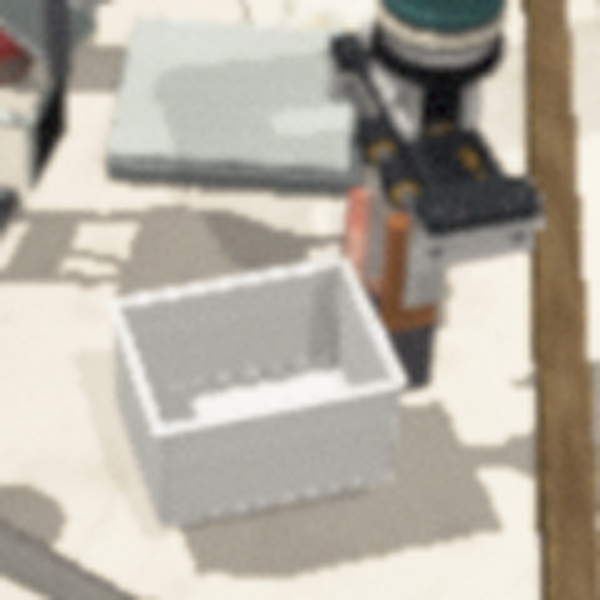

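```bash
cat > look.py <<'E'
from h import *
def prof(n,D,a,b,off,sc,k=12):
    "3D along a line between two crop points: fits slope of z against horizontal distance"
    C=cloud(n,D); Q=[]
    for f in np.linspace(.06,.94,k):
        u,v=np.round((np.array(a)*(1-f)+np.array(b)*f)/sc+off).astype(int); w=C[v-1:v+2,u-1:u+2].reshape(-1,3); Q.append(w[np.argmax(w[:,2])])
    Q=np.array(Q); s=np.linalg.norm(Q[:,:2]-Q[0,:2],axis=1); A=np.polyfit(s,Q[:,2],1)
    print("tilt deg",round(float(np.degrees(np.arctan(A[0]))),2),"z",np.round(Q[:,2],3),"dir",np.round(np.degrees(np.arctan2(*(Q[0]-Q[-1])[1::-1])),1), "ends",np.round(Q[[0,-1]],3).tolist())
E
python3 - <<'E'
from look import *
D=np.load("pics/lift.npy"); o=np.array([220,190])
prof("side",D,(405,385),(160,428),o,5)
prof("side",D,(345,262),(115,300),o,5)
prof("side",D,(345,400),(205,408),o,5)
E
```

```text
tilt deg 0.74 z [0.13  0.127 0.13  0.13  0.131 0.129 0.132 0.132 0.132 0.13  0.131 0.129] dir -162.6 ends [[0.424, 0.221, 0.13], [0.542, 0.258, 0.129]]
tilt deg 43.93 z [0.13  0.13  0.132 0.132 0.129 0.13  0.13  0.13  0.129 1.061 1.061 0.13 ] dir -162.2 ends [[0.458, 0.115, 0.13], [0.576, 0.152, 0.13]]
tilt deg 46.96 z [0.129 0.13  0.131 0.131 0.129 0.132 0.132 0.128 0.132 0.128 0.049 1.061] dir -92.9 ends [[0.456, 0.229, 0.129], [0.501, 1.124, 1.061]]
```

```bash
python3 -c "
from h import *
go(.421,.037,.186,78)"
```

```text
t 4.05 pos [0.4048 0.1527 0.1594] rpy [-3.141e+00  2.000e-03 -2.826e+00] F [-1.  -0.2 -1.4] M [ 0.04  0.15 -0.03] open 0.148 gf 30.0
rows [ 0.102 -0.575 -0.133] [1.000e-03 4.000e-03 1.049e+00]
```

apply_moves(rows=[0.01,-0.05,-0.06,0,0,0.08,0.02,-0.14,-0.12,0,0,0.2,0.04,-0.24,-0.133,0,0,0.36,0.06,-0.34,-0.133,0,0,0.52,0.08,-0.44,-0.133,0,0,0.68,0.09,-0.52,-0.133,0,0,0.84,0.102,-0.575,-0.133,0,0,0.96,0.102,-0.575,-0.133,0,0,1.0])

```text
t: 4.85
position: [0.4205, 0.0353, 0.1854]
eef_rot: [-3.141, 0.0, 2.952]
contact_force: [0.7, 0.1, -2.3]
opening: 0.15
gripper_force: 30.0
```

```bash
python3 - <<'E'
from h import *
from station import get_image
go(.421,.037,.186,78)
o=np.zeros((400,800,3),np.uint8)
for k,(n,u,v) in enumerate((("top",180,90),("side",170,140))):
    i,d=get_image(n); np.save(f"pics/st_{n}.npy",d); o[:,k*400:k*400+400]=cv2.resize(i[v:v+100,u:u+100,::-1],(400,400),interpolation=cv2.INTER_CUBIC)
cv2.imwrite("pics/st.png",o)
E
```

```text
t 4.85 pos [0.4205 0.0353 0.1854] rpy [-3.141  0.     2.952] F [ 0.7  0.1 -2.3] M [0.13 0.09 0.07] open 0.15 gf 30.0
rows [-0.001  0.009 -0.003] [-0.001  0.     0.039]
```

View pics/st.png

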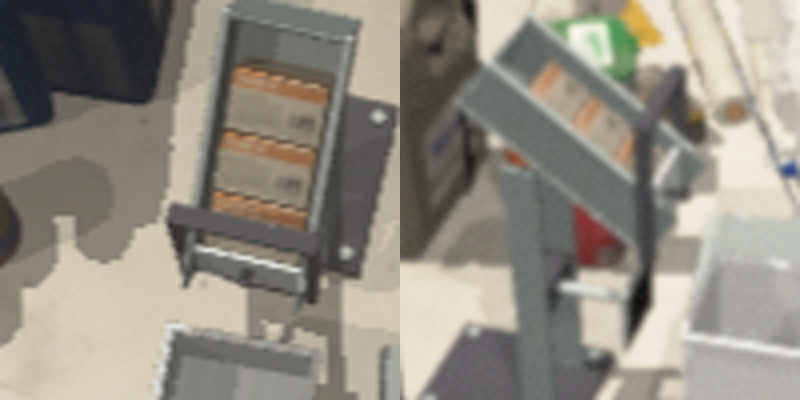

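```bash
python3 - <<'E'
from h import *
def P(a,b,z): return planepix("top",180+a/4,90+b/4,z)[:2]
r0,r1=P(168,328,.155),P(320,350,.155); m=(r0+r1)/2; d=r0-r1; print("rim",m,np.linalg.norm(d),np.degrees(np.arctan2(d[1],d[0]))-90)
t0,t1=P(187,285,.25),P(299,308,.25); t=(t0+t1)/2; d=t0-t1; print("walltip",t0,t1,t,np.linalg.norm(d),np.degrees(np.arctan2(d[1],d[0]))-90)
b0,b1=P(230,3,.372),P(358,22,.372); b=(b0+b1)/2; d=b0-b1; print("back",b,np.linalg.norm(d),np.degrees(np.arctan2(d[1],d[0]))-90)
v=b-t; print("axis",np.degrees(np.arctan2(v[1],v[0])),np.linalg.norm(v))
C=cloud("top",np.load("pics/st_top.npy")); R=C[165:200,215:270].reshape(-1,3); R=R[(R[:,2]>.14)&(R[:,2]<.17)]; print(len(R),R.mean(0)); 
for n in("a",):
    for y in np.arange(-.05,.09,.015):
        w=R[abs(R[:,1]-y)<.006]; print(round(y,3),len(w),w[:,0].max().round(4) if len(w) else "")
S=cloud("side",np.load("pics/st_side.npy"))
for u,v in((631,300),(636,315),(633,330),(640,290)):
    print(np.round(S[int(140+v/4),int(170+(u-400)/4)],4))
E
```

```text
rim [0.5888147  0.00068095] 0.1109776881425502 -8.52215263581354
walltip [0.60476584 0.03471395] [ 0.58884193 -0.04012905] [ 0.59680389 -0.00270755] 0.07651826944912937 -12.011379387981464
back [ 0.74546314 -0.03834542] 0.07943192005354754 -9.07017474762472
axis -13.481024560592234 0.1528712905272086
234 [0.57038037 0.01198603 0.15108106]
-0.05 40 0.5833
-0.035 16 0.5854
-0.02 12 0.5893
-0.005 15 0.5914
0.01 13 0.5947
0.025 11 0.5977
0.04 12 0.6006
0.055 41 0.601
0.07 24 0.5657
0.085 0 
[0.6501 0.0222 0.1555]
[0.6459 0.0069 0.1301]
[0.6481 0.0203 0.1239]
[ 0.6433 -0.006   0.1457]
```

apply_moves(rows=[-0.02,0.005,0,0,0,0.02,-0.06,0.005,0,0,0,0.045,-0.11,0.005,0,0,0,0.045,-0.16,0.005,0,0,0,0.045,-0.2,0.005,0,0,0,0.045,-0.22,0.005,0,0,0,0.045,-0.22,0.005,0,0,0,0.045])

```text
t: 5.65
position: [0.4645, 0.0298, 0.1848]
eef_rot: [-3.142, -0.001, 2.934]
contact_force: [-0.2, -0.3, -2.3]
opening: 0.145
gripper_force: 30.0
```

```bash
python3 - <<'E'
from h import *
from station import get_image
go(.4701,.0265,.186,78)
d=get_image("top")[1]; C=cloud("top",d); R=C[150:200,215:270].reshape(-1,3); R=R[(R[:,2]>.14)&(R[:,2]<.17)&(R[:,0]>.55)]
r=cv2.minAreaRect(R[:,:2].astype(np.float32)); print(r,R[R[:,0]>.62].mean(0))
d=get_image("side")[1]; C=cloud("side",d).reshape(-1,3)
# walls of pan: near side (y+) outer wall rim heights
a=np.radians(-12.5); ex=np.array([np.cos(a),np.sin(a)]); ey=np.array([-ex[1],ex[0]])
D=C[:,:2]-[.6214,-.007]; X=D@ex;Y=D@ey
for x in np.arange(-.13,.03,.02):
    m=(abs(X-x)<.008)&(abs(Y-.055)<.008)&(C[:,2]>.1)&(C[:,2]<.18)
    print(round(x,2),m.sum(),np.round(np.sort(C[m,2])[-3:],4))
m=(abs(Y)<.07)&(C[:,2]>.145)&(C[:,2]<.165)&(X>-.15)&(X<.03); print("Y range",np.percentile(Y[m],[1,99]),"X",np.percentile(X[m],[1,99]))
E
```

```text
t 5.65 pos [0.4645 0.0298 0.1848] rpy [-3.142e+00 -1.000e-03  2.934e+00] F [-0.2 -0.3 -2.3] M [0.01 0.15 0.03] open 0.145 gf 30.0
rows [-0.031 -0.01  -0.006] [-0.    -0.001  0.004]
((0.5996139645576477, -0.0005342364311218262), (0.11471717804670334, 0.07734640687704086), 78.00914764404297) [0.63047843 0.00682492 0.14849933]
-0.13 65 [0.1526 0.1533 0.1539]
-0.11 58 [0.1517 0.1527 0.1527]
-0.09 58 [0.1525 0.1527 0.1537]
-0.07 59 [0.1527 0.1536 0.1543]
-0.05 56 [0.1513 0.1534 0.1535]
-0.03 60 [0.1513 0.1514 0.1526]
-0.01 53 [0.1502 0.151  0.1543]
0.01 45 [0.1534 0.1542 0.1557]
Y range [-0.05197439  0.06436393] X [-0.14769724  0.02802494]
```

apply_moves(rows=[-0.02,0,0,0,0,0,-0.045,0,0,0,0,0,-0.07,-0.005,0,0,0,0,-0.09,-0.008,0,0,0,0,-0.1,-0.01,0,0,0,0,-0.1,-0.01,0,0,0,0])

```text
t: 6.35
position: [0.4827, 0.0242, 0.1845]
eef_rot: [3.141, -0.002, 2.935]
contact_force: [-4.4, 1.6, -2.1]
opening: 0.148
gripper_force: 30.0
```

```bash
python3 - <<'E'
from h import *
go(.4994,.020,.186,78)
E
```

```text
t 6.35 pos [0.4827 0.0242 0.1845] rpy [ 3.141e+00 -2.000e-03  2.935e+00] F [-4.4  1.6 -2.1] M [0.59 0.9  0.13] open 0.148 gf 30.0
rows [-0.086 -0.003 -0.008] [ 0.001 -0.005  0.005]
```

apply_moves(rows=[-0.03,0,0,0,0,0,-0.055,0,0,0,0,0,-0.07,0,0,0,0,0,-0.07,0,0,0,0,0])

```text
t: 6.75
position: [0.4963, 0.0211, 0.1845]
eef_rot: [3.141, -0.002, 2.934]
contact_force: [-3.6, 1.9, -1.5]
opening: 0.148
gripper_force: 30.0
```

```bash
python3 - <<'E'
from h import *
from station import get_image
go(.4994,.020,.186,78)
o=np.zeros((400,800,3),np.uint8)
for k,(n,u,v) in enumerate((("top",180,90),("side",190,140))):
    i,d=get_image(n); np.save(f"pics/pr_{n}.npy",d); o[:,k*400:k*400+400]=cv2.resize(i[v:v+100,u:u+100,::-1],(400,400),interpolation=cv2.INTER_CUBIC)
cv2.imwrite("pics/pr.png",o)
E
```

```text
t 6.75 pos [0.4963 0.0211 0.1845] rpy [ 3.141e+00 -2.000e-03  2.934e+00] F [-3.6  1.9 -1.5] M [0.58 1.02 0.11] open 0.148 gf 30.0
rows [-0.016 -0.002 -0.008] [ 0.    -0.005  0.005]
```

View pics/pr.png

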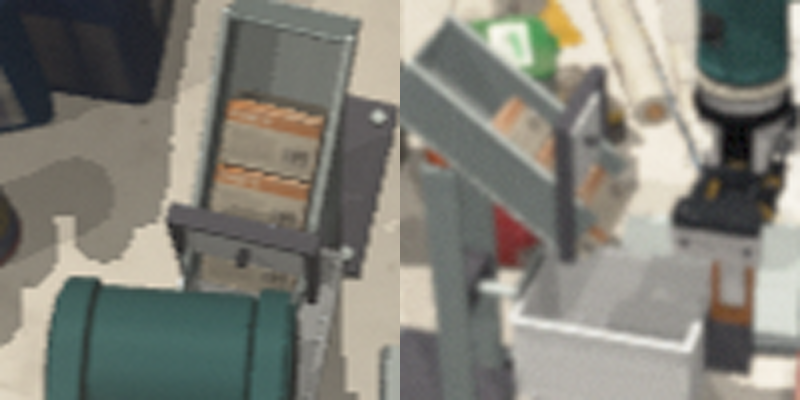

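The gate is open and the first carton is sliding into the pan. I'll push in slightly more and hold.

apply_moves(rows=[-0.012,0,0,0,0,0,-0.02,0,0,0,0,0,-0.02,0,0,0,0,0,-0.02,0,0,0,0,0,-0.02,0,0,0,0,0,-0.02,0,0,0,0,0,-0.02,0,0,0,0,0,-0.02,0,0,0,0,0])

```text
t: 7.65
position: [0.4994, 0.0202, 0.1838]
eef_rot: [-3.141, -0.004, 2.934]
contact_force: [-5.2, 1.7, -4.9]
opening: 0.144
gripper_force: 30.0
```

apply_moves(rows=[0,0,0,0,0,0,0,0,0,0,0,0,0,0,0,0,0,0,0,0,0,0,0,0,0,0,0,0,0,0,0,0,0,0,0,0])

```text
t: 8.25
position: [0.4994, 0.0202, 0.1838]
eef_rot: [-3.141, -0.004, 2.934]
contact_force: [-5.1, 1.4, -4.2]
opening: 0.152
gripper_force: 30.0
```

```bash
python3 - <<'E'
from h import *
from station import get_image
go(.4994,.020,.186,78)
o=np.zeros((400,800,3),np.uint8)
for k,(n,u,v) in enumerate((("top",180,90),("side",190,140))):
    i,d=get_image(n); np.save(f"pics/ca_{n}.npy",d); o[:,k*400:k*400+400]=cv2.resize(i[v:v+100,u:u+100,::-1],(400,400),interpolation=cv2.INTER_CUBIC)
cv2.imwrite("pics/ca.png",o)
E
```

```text
t 8.25 pos [0.4994 0.0202 0.1838] rpy [-3.141 -0.004  2.934] F [-5.1  1.4 -4.2] M [ 0.56  1.42 -0.07] open 0.152 gf 30.0
rows [ 0.    -0.001 -0.011] [-0.001 -0.008  0.004]
```

View pics/ca.png

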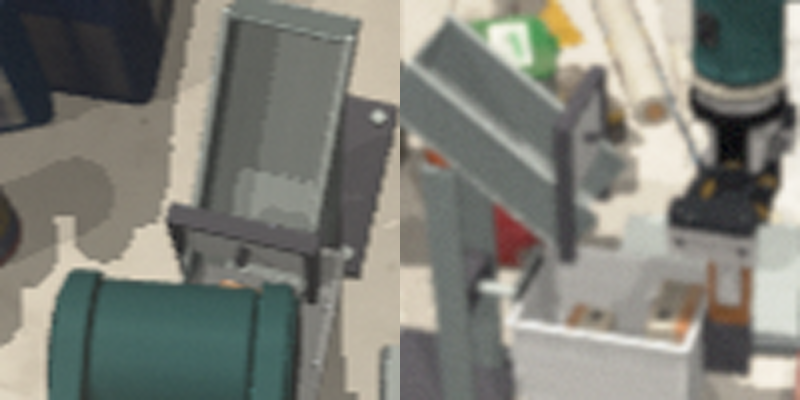

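The chute is empty and the cartons are in the pan, at about (590,318) and (675,300) in the crop. I'll hold for more than 2 s.

apply_moves(rows=[0,0,0,0,0,0,0,0,0,0,0,0,0,0,0,0,0,0,0,0,0,0,0,0,0,0,0,0,0,0,0,0,0,0,0,0,0,0,0,0,0,0,0,0,0,0,0,0])

```text
t: 9.15
position: [0.4995, 0.0202, 0.1838]
eef_rot: [-3.141, -0.004, 2.934]
contact_force: [-4.7, 2.6, -4.3]
opening: 0.146
gripper_force: 30.0
```

apply_moves(rows=[0,0,0,0,0,0,0,0,0,0,0,0,0,0,0,0,0,0,0,0,0,0,0,0,0,0,0,0,0,0,0,0,0,0,0,0,0,0,0,0,0,0,0,0,0,0,0,0])

```text
t: 9.95
position: [0.4994, 0.0201, 0.1838]
eef_rot: [-3.141, -0.004, 2.934]
contact_force: [-4.0, 1.9, -3.9]
opening: 0.145
gripper_force: 30.0
```

apply_moves(rows=[0,0,0,0,0,0,0,0,0,0,0,0,0,0,0,0,0,0,0,0,0,0,0,0,0,0,0,0,0,0,0,0,0,0,0,0,0,0,0,0,0,0,0,0,0,0,0,0])

```text
t: 10.75
position: [0.4994, 0.0202, 0.1838]
eef_rot: [-3.141, -0.004, 2.934]
contact_force: [-4.9, 2.2, -4.4]
opening: 0.144
gripper_force: 30.0
```

apply_moves(rows=[0.02,0,0,0,0,0,0.05,0,0,0,0,0,0.1,0,0,0,0,0,0.16,0,0,0,0,0,0.24,0,0,0,0,0,0.32,0,0,0,0,0,0.37,0,0,0,0,0,0.4,0,0,0,0,0])

```text
t: 11.55
position: [0.4225, 0.0364, 0.1862]
eef_rot: [3.141, 0.004, 2.934]
contact_force: [-0.4, 0.7, -3.1]
opening: 0.149
gripper_force: 30.0
```

```bash
python3 - <<'E'
from h import *
from station import get_image
go(.42,.037,.186,78)
d=get_image("side")[1]; C=cloud("side",d).reshape(-1,3)
a=np.radians(-12.3); ex=np.array([np.cos(a),np.sin(a)]); ey=np.array([-ex[1],ex[0]])
h=status.state()["position"][:2]; D=C[:,:2]-h; X=D@ex;Y=D@ey
xs=[];zs=[]
for x in np.arange(.03,.17,.02):
    m=(abs(X-x)<.008)&(abs(Y-.053)<.008)&(C[:,2]>.1)&(C[:,2]<.18)
    z=np.sort(C[m,2])[-4:-1].mean(); xs.append(x);zs.append(z)
print(np.round(zs,4),"tilt",np.degrees(np.polyfit(xs,zs,1)[0]))
m=(abs(Y)<.05)&(X>.02)&(X<.17)&(C[:,2]>.075)&(C[:,2]<.3); print("cartons zmax",np.percentile(C[m,2],[50,99,100]))
E
```

```text
t 11.55 pos [0.4225 0.0364 0.1862] rpy [3.141 0.004 2.934] F [-0.4  0.7 -3.1] M [ 0.08  0.14 -0.05] open 0.149 gf 30.0
rows [0.013 0.    0.001] [0.    0.009 0.004]
[0.153  0.1516 0.1507 0.152  0.1523 0.1506 0.1496 0.1502] tilt -1.0114764365917601
cartons zmax [0.13683103 0.28877282 0.29110727]
```

```bash
python3 - <<'E'
from h import *
go(.4172,-.1672,.186,78,0)
E
```

```text
t 11.6 pos [0.4219 0.0366 0.186 ] rpy [3.141e+00 3.000e-03 2.934e+00] F [-1.5  0.5 -2.4] M [0.08 0.37 0.01] open 0.147 gf 30.0
rows [-0.187 -1.002  0.   ] [0.    0.005 0.005]
```

apply_moves(rows=[-0.01,-0.04,0,0,0,0,-0.03,-0.14,0,0,0,0,-0.06,-0.28,0,0,0,0,-0.08,-0.43,0,0,0,0,-0.11,-0.58,0,0,0,0,-0.14,-0.73,0,0,0,0,-0.165,-0.87,0,0,0,0,-0.18,-0.96,0,0,0,0])

```text
t: 12.4
position: [0.4183, -0.162, 0.185]
eef_rot: [-3.14, 0.001, 2.932]
contact_force: [0.0, -0.1, -2.4]
opening: 0.149
gripper_force: 30.0
```

```bash
python3 - <<'E'
from h import *
from station import get_image
go(.4172,-.1672,.155,78,0)
o=np.zeros((480,800,3),np.uint8)
for k,(n,u,v) in enumerate((("top",245,150),("side",200,140))):
    i,d=get_image(n); np.save(f"pics/sc_{n}.npy",d); o[:,k*400:k*400+400]=cv2.resize(i[v:v+120,u:u+100,::-1],(400,480),interpolation=cv2.INTER_CUBIC)
cv2.imwrite("pics/sc.png",o)
E
```

```text
t 12.4 pos [ 0.4183 -0.162   0.185 ] rpy [-3.140e+00  1.000e-03  2.932e+00] F [ 0.  -0.1 -2.4] M [ 0.03  0.23 -0.05] open 0.149 gf 30.0
rows [ 0.    -0.026  0.15 ] [-0.004  0.001 -0.001]
```

View pics/sc.png

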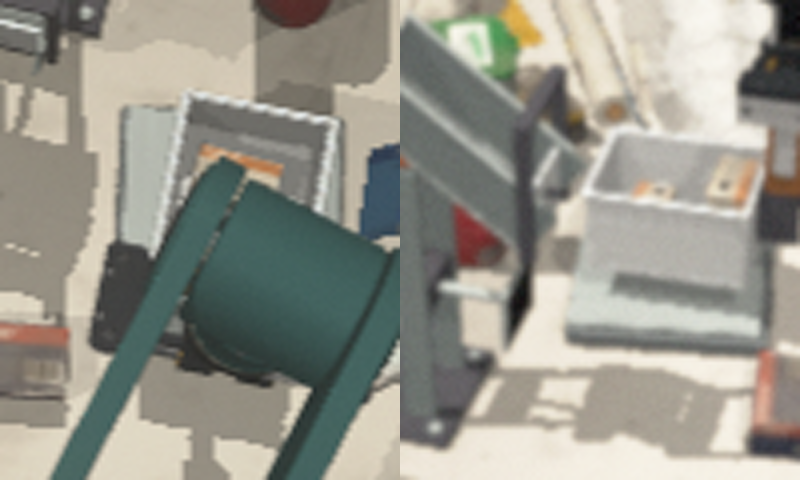

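apply_moves(rows=[0,-0.015,0.03,0,0,0,0,-0.026,0.07,0,0,0,0,-0.026,0.11,0,0,0,0,-0.026,0.14,0,0,0,0,-0.026,0.16,0,0,0,0,-0.026,0.17,0,0,0,0,-0.026,0.17,0,0,0])

```text
t: 13.2
position: [0.4176, -0.1637, 0.1519]
eef_rot: [-3.142, 0.002, 2.935]
contact_force: [-2.5, 0.8, 1.7]
opening: 0.151
gripper_force: 30.0
```

```bash
python3 - <<'E'
from h import *
from station import get_image
go(.4172,-.1672,.146,78,0)
d=get_image("top")[1]; C=cloud("top",d).reshape(-1,3); m=(C[:,2]>.105)&(C[:,2]<.13)&(C[:,1]<-.1)&(C[:,1]>-.29)&(C[:,0]>.47)&(C[:,0]<.65); R=C[m]
print("rim",R[R[:,0]>.55].mean(0),R[:,:2].max(0),R[:,:2].min(0))
d=get_image("side")[1]; C=cloud("side",d).reshape(-1,3)
a=np.radians(-12.3); ex=np.array([np.cos(a),np.sin(a)]); ey=np.array([-ex[1],ex[0]])
D=C[:,:2]-status.state()["position"][:2]; X=D@ex;Y=D@ey
zs=[]
for x in np.arange(.03,.17,.02):
    k=(abs(X-x)<.008)&(abs(Y-.053)<.008)&(C[:,2]>.09)&(C[:,2]<.15); zs.append(np.sort(C[k,2])[-4:-1].mean())
print(np.round(zs,4))
E
```

```text
t 13.2 pos [ 0.4176 -0.1637  0.1519] rpy [-3.142e+00  2.000e-03  2.935e+00] F [-2.5  0.8  1.7] M [ 0.23 -0.02  0.09] open 0.151 gf 30.0
rows [-0.001 -0.018  0.03 ] [-0.     0.004  0.006]
rim [ 0.57833067 -0.1958965   0.11461857] [ 0.59782791 -0.12115641] [ 0.47070715 -0.28967859]
[0.1191 0.1174 0.1173 0.118  0.1163 0.1157 0.1147 0.1149]
```

apply_moves(rows=[0,0,0.005,0,-0.015,0,0,0,0.011,0,-0.03,0,0,0,0.017,0,-0.045,0,0,0,0.022,0,-0.055,0,0,0,0.022,0,-0.055,0])

```text
t: 13.8
position: [0.4167, -0.1639, 0.1487]
eef_rot: [-3.141, 0.028, 2.934]
contact_force: [-4.5, 3.2, 11.1]
opening: 0.15
gripper_force: 30.0
```

```bash
cat > lv.py <<'E'
from h import *
from station import get_image
go(.4172,-.1672,.146,78,0)
d=get_image("side")[1]; C=cloud("side",d).reshape(-1,3)
a=np.radians(-12.3); ex=np.array([np.cos(a),np.sin(a)]); ey=np.array([-ex[1],ex[0]])
D=C[:,:2]-[.4176,-.1637]; X=D@ex;Y=D@ey
zs=[]
for x in np.arange(.03,.17,.02):
    k=(abs(X-x)<.008)&(abs(Y-.053)<.008)&(C[:,2]>.09)&(C[:,2]<.15); zs.append(np.sort(C[k,2])[-4:-1].mean())
print(np.round(zs,4))
E
python3 lv.py
```

```text
t 13.8 pos [ 0.4167 -0.1639  0.1487] rpy [-3.141  0.028  2.934] F [-4.5  3.2 11.1] M [0.72 1.22 0.08] open 0.15 gf 30.0
rows [-0.006 -0.016  0.014] [-0.001  0.056  0.004]
[0.1151 0.1151 0.1154 0.1144 0.1139 0.1162 0.1161 0.1161]
```

Level on the scale; release now.

apply_moves(rows=[0,0,0,0,0,0,0,0,0,0,0,0,0,0,0,0,0,0,0,0,0,0,0,0,0,0,0,0,0,0,0,0,0,0,0,0], jaw=0.8)

```text
t: 14.45
position: [0.4171, -0.1638, 0.1464]
eef_rot: [3.141, 0.027, 2.934]
contact_force: [-0.3, -0.6, 0.1]
opening: 0.621
gripper_force: 0.0
```

```bash
python3 lv.py
```

```text
t 14.45 pos [ 0.4171 -0.1638  0.1464] rpy [3.141 0.027 2.934] F [-0.3 -0.6  0.1] M [-0.   -0.   -0.02] open 0.621 gf 0.0
rows [-0.004 -0.016  0.002] [0.    0.055 0.004]
[0.1174 0.1151 0.115  0.1149 0.1148 0.1133 0.1152 0.1145]
```

apply_moves(rows=[0,0,-0.05,0,0,0,0,0,-0.15,0,0,0,0,0,-0.3,0,0,0,0,0,-0.5,0,0,0,0,0,-0.7,0,0,0,0.3,0,-0.7,0,0,0,0.6,0,-0.7,0,0,0,0.6,0,-0.7,0,0,0])

```text
t: 15.3
position: [0.2937, -0.1377, 0.2849]
eef_rot: [-3.14, 0.03, 2.934]
contact_force: [0.3, -0.5, 0.6]
opening: 0.8
gripper_force: 0.0
```

```bash
python3 - <<'E'
from h import *
from station import get_image
go(.3,-.16,.28,78,0)
o=np.zeros((480,800,3),np.uint8)
for k,(n,u,v) in enumerate((("top",225,110),("side",190,140))):
    i,d=get_image(n); o[:,k*400:k*400+400]=cv2.resize(i[v:v+150,u:u+125,::-1],(400,480),interpolation=cv2.INTER_CUBIC)
cv2.imwrite("pics/fin.png",o)
E
```

```text
t 15.3 pos [ 0.2937 -0.1377  0.2849] rpy [-3.14   0.03   2.934] F [ 0.3 -0.5  0.6] M [ 0.02 -0.02  0.01] open 0.8 gf 0.0
rows [-0.053 -0.103  0.026] [-0.003  0.059  0.003]
```

View pics/fin.png

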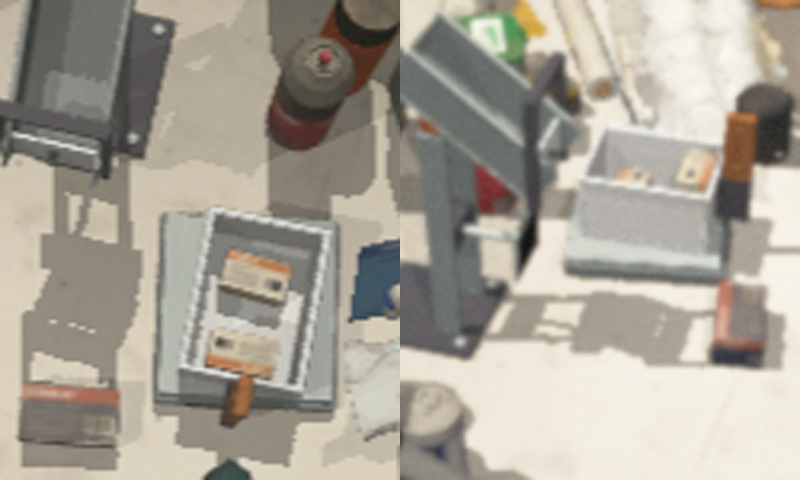

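```bash
python3 - <<'E'
from h import *
from station import get_image
p=planepix("top",225+258/3.2,110+300/3.2,.115); print("pan",p[:2])
C=cloud("top",get_image("top")[1])
for a,b in((255,265),(250,285),(240,345),(245,365),(250,310),(270,330)): print(a,b,np.round(C[int(110+b/3.2),int(225+a/3.2)],3))
E
```

```text
pan [ 0.50993137 -0.18840066]
255 265 [ 0.553 -0.189  0.073]
250 285 [ 0.531 -0.186  0.071]
240 345 [ 0.471 -0.171  0.115]
245 365 [ 0.45  -0.173  0.118]
250 310 [ 0.515 -0.189  0.033]
270 330 [ 0.493 -0.207  0.033]
```

```bash
python3 -c "
from station import order
print(order.close_job())"
```

```text
the job is handed in; nothing more can be done
None
```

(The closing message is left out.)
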